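# Make up two camera repair kits

## Robot

A 6-joint arm with a two-finger parallel gripper is mounted at the origin on the work surface. World frame = base frame: x ahead of the robot, y to its left, z up, the work surface at z = 0. Lengths are in mm, angles in rad, forces in N, time in s.
With the tool pointing down it reaches from about 275 to 750 mm from the base axis. Payload 10.2 kg.
Tool frame: the origin (TCP) lies at the very end of the fingers, on their centre line; the grasp point (between the pads) lies 19 mm behind it; z points along the fingers, y is the line along which they close (so a half turn about z gives the same grasp; the last joint's range is limited). The gripper opens to 85 mm and grips with 20 to 120 N. Pads are 22 mm wide; open, the fingers measure 114 mm over their backs; the gripper's body (76 mm by 85 mm) begins 54 mm behind the grasp point. The pads swing forward as they close: fully open they stand 13 mm farther back than shut.
Start: joints at [0.978, 0.313, 1.498, -0, 1.331, -0.223], TCP at [189.763, 489.511, 231.294] pointing down, gripper open.
Joint ranges: [-2.94, 2.94], [-0.97, 2.17], [0.19, 2.56], [-1.23, 4.37], [0.02, 3.11], [-2.88, 2.88]. Speed limits (rad/s): [2.39, 2.39, 3.01, 3.14, 3.14, 3.14].

## Interface

Orientations are given as a unit quaternion [w, x, y, z].
In Python, from rig import * gives the robot as it stands. The module is installed in compiled form; this text tells all that it offers.
- The arm moves only by the shell command python3 -m crank 'ROWS' [FORCE]. ROWS is JSON, a list that holds one entry, the list of rows, each a list of 7 numbers: the shift along the tool's x, y, z in units of 25 mm (1.0 is 25 mm), then the turn, a rotation vector about the tool's x, y, z in units of 8 degrees (1.0 is 8 degrees), then the finger opening in mm, from 0 to 85.4. A call has exactly 8 rows; each row shifts and turns the commanded pose from where the row before left it, along the tool's axes as they then stand; what a row does not reach is not made up. A row lasts 1/10 s, in which the tool goes at most 50 mm and 8.59 degrees, less where a joint would pass 70% of its speed; a pose out of reach is approached as far as the arm can. A call is refused whole if a number of a shift passes 1 or a number of a turn 1, either way. A call with a gripper value outside its range is refused whole. The fingers move at their own pace and stop on an object; FORCE is the grip in N (left out, the last holds). Time passes only in rows, so rows that do not move let the fingers close, or fill a call up. It gives the time, the measured TCP pose, the force, the opening and the grip force at its end, in the units of the state.
- sense(): the state, without advancing time (a new reading comes with each control period).
- capture(name): name is "scene" or "top"; returns the picture (480x640x3 uint8, blue, green, red); there is no depth.
- camera_model(name): a dict with "fx", "fy", "cx", "cy" (pixels), "k1" (the pictures are not rectified: a ray, as slopes to the right and down, at radius r is drawn at 1 + k1 r^2 times it, then the intrinsics apply), "world_from_camera" (4x4, takes a point from camera to world coordinates). Camera axes: x right, y up, looking along -z (the intrinsics and any distortion apply to the point x, -y, -z); pixel columns grow to the right and rows downward; lengths in mm; the calibration is good to about 2 mm. A picture is of the moment at which its call begins. camera_model takes no time and is no camera call.
- finish_job(): hands the job in; it is judged then, once.
The state is a dict: "time_s": time; "joints": joint angles; "dq": joint speeds; "tau": joint torques, N m; "eef_pos": TCP position; "ee_rot": TCP orientation; "force": force on the tool from outside, world axes, zero at the start; "wrist_torque": the same for the moment, N m; "grip_width": opening from 0.0 (shut) to 1.0 (fully open); "grip_force": force on a finger pad.
Only numpy, scipy, OpenCV 4.12 (cv2) and the standard library are available. Lean on these libraries where they do the work, as an engineer would, in place of code of your own. Each camera call takes 0.05 s, during which the arm holds its last target. There are 200 camera calls.

## Task

Make up the two repair kits from the parts on the bench, the red tray first: complete it before you move anything for the blue one. Red tray: the silver lens standing in the compartment with the round pad, and the black viewfinder block in the plain compartment; blue tray: the black lens standing in the compartment with the round pad, the yellow film cartridge upright in the middle compartment, and the shutter drive unit in the end compartment. Everything goes in upright and flat on the tray floor, the two blocks with their long side along the tray, set down and not dropped; leave the green cartridge and the white viewfinder where they are.

Things in the scene. Friction and masses are not known exactly. Their poses are not given: they have to be found in the camera images.
- red_tray: Shallow tray of red metal, 84 x 164 mm, two compartments. 4 mm walls 16 mm high, 3 mm floor. Fixed, long side across the robot's view. Origin: under its centre at table height; z up, y along its length, x across (76 mm inside). Compartment with the round dark pad (60 mm disc, flush) centred at y = +40 mm, the plain one at y = -40 mm; each 76 mm long in y.
- blue_tray: Shallow tray of blue metal, 84 x 196 mm, three compartments. 4 mm walls 16 mm high, 3 mm floor. Fixed, long side across the robot's view. Origin: under its centre at table height; z up, y along its length, x across (76 mm inside). Compartments along y: round dark pad (60 mm disc, flush) at +59 mm, 70 mm long; middle at -3 mm, 46 mm long; end at -62 mm, 64 mm long.
- silver_lens: Silver camera lens with two black grip bands, a round barrel standing with its green-tinted glass up, 54 mm diameter (46 mm at the mount, the lowest 6 mm), 44 mm high, about 0.22 kg. Origin: centre of the underside; z up.
- black_lens: Black camera lens with a red ring around its lower half and a red rim at the top, a round barrel standing with its green-tinted glass up, 48 mm diameter (40 mm at the mount, the lowest 6 mm), 38 mm high, about 0.18 kg. Origin: centre of the underside; z up.
- black_finder: Black viewfinder block with a steel plate on top and amber windows in one face: 40 mm (its x) by 56 mm (its y), 36 mm high, about 0.09 kg. Origin: centre of the underside; z up. The windows face -x.
- shutter_drive: Shutter drive unit: brass block with a green circuit board and a copper wheel on top, 34 mm (its x) by 46 mm (its y), 34 mm high (37 mm over the wheel's hub), about 0.10 kg. Origin: centre of the underside; z up.
- yellow_cartridge: Yellow film cartridge with black ends, an upright cylinder 25 mm in diameter, 47 mm high plus a 3 mm spool knob on top, about 0.03 kg. Origin: centre of the underside; z up.
- green_cartridge: Green film cartridge, of the same shape and size as the yellow one. Not needed: it stays where it stands. Origin: centre of the underside; z up.
- white_finder: White viewfinder block, of the same shape and size as the black one. Not needed: it stays where it stands. Origin: centre of the underside; z up.
Not all that is in view belongs to the job. Leave any pink or purple look-alike of the shutter_drive alone. What is shaped like the yellow_cartridge but pink or purple is not meant.

How it is judged (in metres and radians):
On the way, in this order (a step that is already met when the one before it is completed fails the run):
1. the red kit is complete: silver lens on the round pad's compartment, black viewfinder in the plain one (x of silver_lens in the frame of red_tray between -0.013 and 0.013 m and y of silver_lens in the frame of red_tray between 0.027 and 0.053 m and z of silver_lens in the frame of red_tray between 0 and 0.006 m and angle between each of silver_lens, black_finder's own z axis and vertical below 0.12 rad and x of black_finder in the frame of red_tray between -0.02 and 0.02 m and y of black_finder in the frame of red_tray between -0.052 and -0.028 m and z of black_finder in the frame of red_tray between 0 and 0.006 m and angle between the y axis of black_finder and the y axis of red_tray, either way round below 0.35 rad), for 0.2 s.
2. the blue kit is complete: black lens, yellow cartridge and shutter drive each in its compartment (x of black_lens in the frame of blue_tray between -0.016 and 0.016 m and y of black_lens in the frame of blue_tray between 0.046 and 0.072 m and z of black_lens in the frame of blue_tray between 0 and 0.006 m and angle between each of black_lens, yellow_cartridge, shutter_drive's own z axis and vertical below 0.12 rad and x of yellow_cartridge in the frame of blue_tray between -0.0275 and 0.0275 m and y of yellow_cartridge in the frame of blue_tray between -0.0155 and 0.0095 m and z of yellow_cartridge in the frame of blue_tray between 0 and 0.006 m and x of shutter_drive in the frame of blue_tray between -0.023 and 0.023 m and y of shutter_drive in the frame of blue_tray between -0.073 and -0.051 m and z of shutter_drive in the frame of blue_tray between 0 and 0.006 m and angle between the y axis of shutter_drive and the y axis of blue_tray, either way round below 0.35 rad), for 0.2 s.
At the end, for the whole second after the job is handed in: All five parts stand in the compartments named in the goal, flat on the floor (3 mm), upright within 0.12 rad, the blocks within 0.35 rad of the tray's length, released and at rest; the green cartridge and white viewfinder are within 15 mm of where they began (all of step 1 and all of step 2 and linear speed of each of silver_lens, black_finder, black_lens, yellow_cartridge, shutter_drive below 0.02 m/s and contact force between each of silver_lens, black_finder, black_lens, yellow_cartridge, shutter_drive and the fingers below 0.05 N and distance of each of green_cartridge, white_finder from where it was at the start of the episode below 0.015 m); the robot touches nothing.
It fails at once if a part for the blue kit is moved (more than 50 mm) while the red kit is not complete (distance of any of black_lens, yellow_cartridge, shutter_drive from where it was at the start of the episode above 0.05 m and not (x of silver_lens in the frame of red_tray between -0.013 and 0.013 m and y of silver_lens in the frame of red_tray between 0.027 and 0.053 m and z of silver_lens in the frame of red_tray between 0 and 0.006 m and angle between each of silver_lens, black_finder's own z axis and vertical below 0.12 rad and x of black_finder in the frame of red_tray between -0.02 and 0.02 m and y of black_finder in the frame of red_tray between -0.052 and -0.028 m and z of black_finder in the frame of red_tray between 0 and 0.006 m and angle between the y axis of black_finder and the y axis of red_tray, either way round below 0.35 rad)).
It fails at once if a part is dropped: it falls freely, out of the fingers, faster than 0.6 m/s (a fall of about 18 mm) ((linear speed of silver_lens above 0.6 m/s and contact force between silver_lens and the fingers below 0.05 N) or (linear speed of black_finder above 0.6 m/s and contact force between black_finder and the fingers below 0.05 N) or (linear speed of black_lens above 0.6 m/s and contact force between black_lens and the fingers below 0.05 N) or (linear speed of yellow_cartridge above 0.6 m/s and contact force between yellow_cartridge and the fingers below 0.05 N) or (linear speed of shutter_drive above 0.6 m/s and contact force between shutter_drive and the fingers below 0.05 N)).
It fails at once if the green cartridge or the white viewfinder is moved more than 15 mm (distance of any of green_cartridge, white_finder from where it was at the start of the episode above 0.015 m).
It also fails if it takes over 112 s, if anything falls off the work surface, if the arm or the gripper's body presses on something with over 40 N, if the wrist force passes 120 N, or if a joint passes its speed limit or range.

## Working session

There is one attempt and no reset: what is moved stays moved. The work goes in short steps, Python scripts to look and compute and a shell command to move; the robot and the scene stay as the last step left them, time stands still between calls to the robot, and variables do not carry over. Pictures are saved under pics/ and viewed, at most 14 in all, crops included, and the job is handed in when it is done.

```bash
mkdir -p pics
python3 - <<'E'
from rig import *
import cv2
for n in("scene","top"):
    cv2.imwrite(f"pics/{n}0.png",capture(n)); m=camera_model(n); print(n,m)
s=sense();print(s)
E
```

```text
scene {'fx': 521.3011670210573, 'fy': 521.3011670210573, 'cx': 317.78724234229753, 'cy': 246.46319646386416, 'k1': -0.014380093993326463, 'world_from_camera': array([[-1.85951873e-01, -7.39541074e-01,  6.46916456e-01,
         1.14048047e+03],
       [ 9.82541490e-01, -1.43871861e-01,  1.17953840e-01,
         1.05855422e+02],
       [ 5.84136504e-03,  6.57555996e-01,  7.53383030e-01,
         7.89712756e+02],
       [ 0.00000000e+00,  0.00000000e+00,  0.00000000e+00,
         1.00000000e+00]])}
top {'fx': 531.8864326212075, 'fy': 531.8864326212075, 'cx': 315.4445505934963, 'cy': 234.10882466185035, 'k1': -0.0206370438785994, 'world_from_camera': array([[ 2.80882865e-02,  9.95012077e-01, -9.57184184e-02,
         3.88736639e+02],
       [-9.99533161e-01,  2.68056376e-02, -1.46600899e-02,
        -1.61721546e+01],
       [-1.20211733e-02,  9.60855101e-02,  9.95300490e-01,
         1.14069689e+03],
       [ 0.00000000e+00,  0.00000000e+00,  0.00000000e+00,
         1.00000000e+00]])}
{'time_s': 0.1, 'joints': array([ 9.77587877e-01,  3.13375278e-01,  1.49835336e+00,  3.63909100e-07,
        1.33102689e+00, -2.23399001e-01]), 'dq': array([-7.64202626e-06, -1.40184251e-03, -1.36543783e-03, -7.71709407e-04,
       -2.28838748e-04,  2.34284949e-04]), 'tau': array([ 4.24496247e-03, -4.12905979e+01, -2.60140103e+01, -4.06105698e-05,
        3.05525871e-03,  4.35967286e-05]), 'eef_pos': array([189.63138695, 489.30478741, 230.804834  ]), 'ee_rot': array([-2.31022316e-04,  1.83852894e-01,  9.82953598e-01, -5.33567353e-04]), 'force': array([0.33249488, 0.3541553 , 0.49981496]), 'wrist_torque': array([-0.03360985,  0.00488877,  0.04267389]), 'grip_force': 0.0, 'grip_width': 0.9990227587262279}
```

View pics/top0.png

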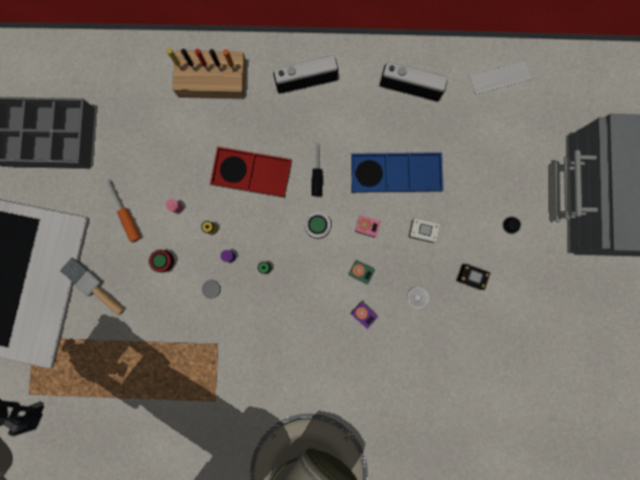

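View pics/scene0.png

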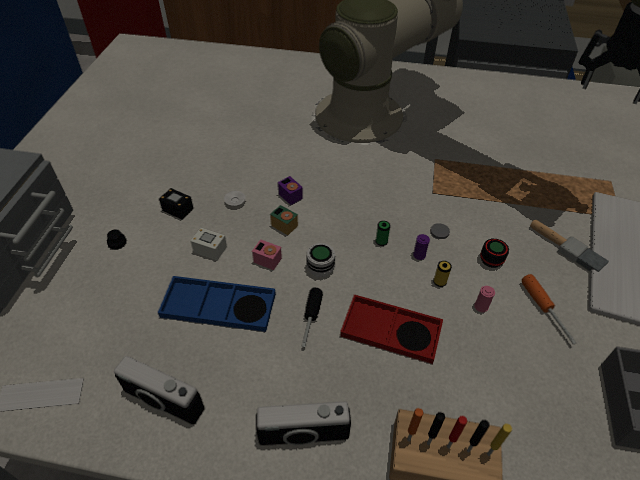

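The top view has up = +x and left = +y.
- **Silver lens:** (318,226).
- **Black lens:** (161,261), with the red ring.
- **Yellow cartridge:** (209,227). The others of its shape are pink (174,206), purple (228,256) and green (264,267).
- **Shutter drive:** there are three of this shape, at (361,271), (368,226) and (364,314). The one at (361,271) has a green board on brass, so it fits. The other two are pink and purple.
- **Finders:** black at (474,276), white at (425,230). The dark knob at (512,225) and the disc at (211,289) are not parts.

I'll confirm this in enlarged crops.

Run:
```python
import cv2,numpy as np
t=cv2.imread("pics/top0.png")
def crop(cx,cy,h,w,label):
    x0,y0=int(cx-w/2),int(cy-h/2)
    c=cv2.resize(t[y0:y0+h,x0:x0+w],None,fx=5,fy=5,interpolation=cv2.INTER_CUBIC)
    for x in range((x0//10+1)*10,x0+w,10): cv2.line(c,((x-x0)*5,0),((x-x0)*5,8 if x%50 else 20),(0,255,255),1); x%20 or cv2.putText(c,str(x),((x-x0)*5-10,18),0,.35,(0,255,255))
    for y in range((y0//10+1)*10,y0+h,10): cv2.line(c,(0,(y-y0)*5),(8,(y-y0)*5),(0,255,255),1);cv2.putText(c,str(y),(10,(y-y0)*5+4),0,.35,(0,255,255))
    return c
cv2.imwrite("pics/c1.png",crop(215,220,110,160,""))
cv2.imwrite("pics/c2.png",crop(365,240,116,160,""))
cv2.imwrite("pics/c3.png",np.hstack([crop(474,260,100,70,""),crop(364,292,100,60,"")]))
```

```text
(no output)
```

View pics/c1.png

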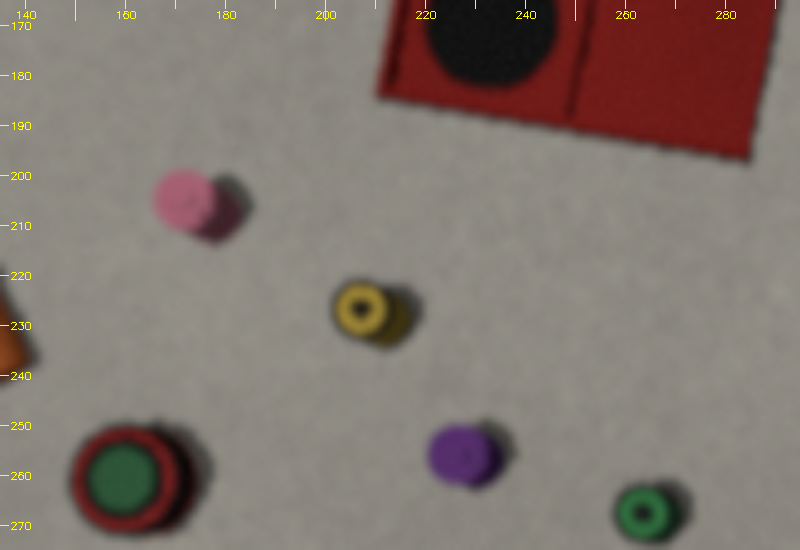

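View pics/c2.png

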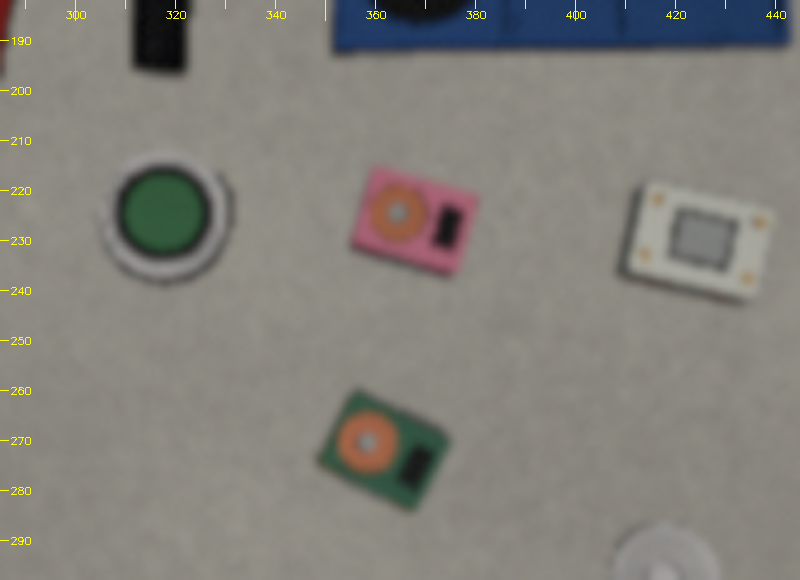

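View pics/c3.png

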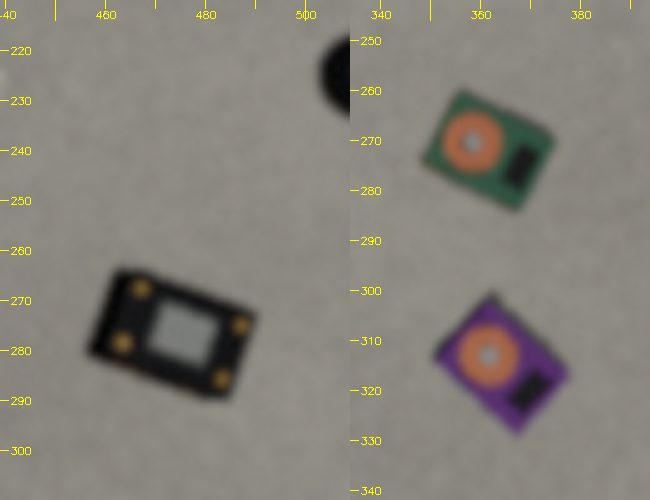

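The crops confirm the identities. The drive with the green board is centred near (362,272) and the black finder near (475.4,276.7). Next I'll compute world poses.

```bash
cat > h.py <<'E'
from rig import *
import numpy as np,cv2
from scipy.spatial.transform import Rotation as R
def cam(n):
    m=camera_model(n);K=np.array([[m['fx'],0,m['cx']],[0,m['fy'],m['cy']],[0,0,1]]);return m,K,np.array([m['k1'],0,0,0,0])
def world(uv,z,n="top"):
    m,K,d=cam(n);p=cv2.undistortPoints(np.float64(uv).reshape(-1,1,2),K,d)[:,0]
    T=m['world_from_camera'];r=np.c_[p[:,0],-p[:,1],-np.ones(len(p))]@T[:3,:3].T
    return T[:3,3]+r*((z-T[2,3])/r[:,2])[:,None]
def proj(P,n="scene"):
    m,K,d=cam(n);c=(np.atleast_2d(P)-m['world_from_camera'][:3,3])@m['world_from_camera'][:3,:3]
    return cv2.projectPoints(c*[1,-1,-1],np.zeros(3),np.zeros(3),K,d)[0][:,0]
def plan(x,y,z,yaw=None):
    "yaw: world angle (deg) of tool y. prints turn units about tool z, then shift units after the turn"
    s=sense();q=s['ee_rot'];r=R.from_quat([*q[1:],q[0]]);Y=r.as_matrix()[:,1];a=np.degrees(np.arctan2(Y[1],Y[0]))
    t=0 if yaw is None else -((yaw-a+180)%360-180)
    r2=r*R.from_rotvec([0,0,np.radians(t)]);d=r2.inv().apply(np.array([x,y,z])-s['eef_pos'])/25
    print('t',round(s['time_s'],2),'pos',s['eef_pos'].round(1),'yaw',a.round(1),'tilt',(r.as_matrix()[:,2]).round(3),'j',s['joints'].round(2),'grip',round(s['grip_width']*85.4,1),s['grip_force'],'| turn',round(t/8,2),'shift',d.round(2))
E
python3 - <<'E'
from h import *
t=cv2.imread("pics/top0.png");h=cv2.cvtColor(t,cv2.COLOR_BGR2HSV)
P={'silver':world([317.6,224.4],44),'black':world([159.8,261],38),'yellow':world([207.2,226.8],49),'green':world([263.6,267.8],49)}
dr=world([[356.4,260],[375,269.4],[367.2,284.2],[348.8,274]],34);P['drive']=dr.mean(0)[None];v=dr[1]-dr[0]+dr[2]-dr[3];print('drive long',np.degrees(np.arctan2(v[1],v[0])),np.linalg.norm(v)/2)
f=world(np.array([[141,288],[242,325],[222,379],[123,342]])/5+[439,210],36);P['finder']=f.mean(0)[None];v=f[1]-f[0]+f[2]-f[3];print('finder long',np.degrees(np.arctan2(v[1],v[0])))
for k,p in P.items(): print(k,p[0].round(1),'scene px',proj(p)[0].round(1))
for n,lo,hi,(x0,x1),ps in(('red',0,12,(200,300),[[40,3],[-40,3]]),('blue',100,125,(345,450),[[59,3],[-3,3],[-62,3]])):
    m=cv2.inRange(h,(lo,120,50),(hi,255,255));m[:140]=0;m[205:]=0;m[:,:x0]=0;m[:,x1:]=0
    c=np.vstack(cv2.findContours(m,0,1)[0])[:,0]
    w=world(c,8)[:,:2].astype(np.float32);(cx,cy),s,a=cv2.minAreaRect(w)
    a=a if s[0]>s[1] else a+90
    a=(a%180);print(n,'c',cx,cy,s,'long dir',a)
    u=np.array([np.cos(np.radians(a)),np.sin(np.radians(a))])
    for o,_ in ps:
        q=np.array([cx,cy])+o*u;print('  slot',o,q.round(1),'toppx',proj([*q,3],'top')[0].round(1),'scene',proj([*q,3])[0].round(1))
E
```

```text
drive long -116.39476713699288 43.25720498802584
finder long -108.89206035917053
silver [514.6  -3.9  44. ] scene px [320.  252.7]
black [429.8 322.8  38. ] scene px [495.1 246.4]
yellow [502.9 224.5  49. ] scene px [443.5 264.2]
green [421.4 104.3  49. ] scene px [382.9 223.6]
drive [419.1 -98.3  34. ] scene px [282.9 214. ]
finder [ 415.5 -333.    36. ] scene px [173.9 196.9]
red c 630.3523559570312 145.22616577148438 (163.67820739746094, 82.69168090820312) long dir 81.59671020507812
  slot 40 [636.2 184.8] toppx [232.8 168.9] scene [413.3 335.6]
  slot -40 [624.5 105.7] toppx [268.8 175. ] scene [369.1 322.8]
blue c 636.2644653320312 -170.79644775390625 (81.35296630859375, 192.4993896484375) long dir 91.49248552322388
  slot 59 [ 634.7 -111.8] toppx [368.9 172.9] scene [249.2 308.2]
  slot -3 [ 636.3 -173.8] toppx [397.5 172.9] scene [216.2 303.5]
  slot -62 [ 637.9 -232.8] toppx [424.7 172.9] scene [185.2 299.1]
```

```bash
python3 -c "
from h import *
plan(514.6,-3.9,100,-8)"
```

```text
t 0.1 pos [189.6 489.3 230.8] yaw 68.8 tilt [-0.001 -0.001 -1.   ] j [ 0.98  0.31  1.5   0.    1.33 -0.22] grip 85.3 0.0 | turn 9.6 shift [-17.72  15.62   5.24]
```

```bash
python3 -m crank '[[[0,0,0,0,0,0.96,85],[0,0,0,0,0,0.96,85],[0,0,0,0,0,0.96,85],[0,0,0,0,0,0.96,85],[0,0,0,0,0,0.96,85],[0,0,0,0,0,0.96,85],[0,0,0,0,0,0.96,85],[0,0,0,0,0,0.96,85]]]' 40
python3 -m crank '[[[0,0,0,0,0,0.96,85],[0,0,0,0,0,0.96,85],[-0.8,0.7,0.2,0,0,0,85],[-0.8,0.7,0.2,0,0,0,85],[-0.8,0.7,0.2,0,0,0,85],[-0.8,0.7,0.2,0,0,0,85],[-0.8,0.7,0.2,0,0,0,85],[-0.8,0.7,0.2,0,0,0,85]]]'
python3 -m crank '[[[-0.8,0.7,0.2,0,0,0,85],[-0.8,0.7,0.2,0,0,0,85],[-0.8,0.7,0.2,0,0,0,85],[-0.8,0.7,0.2,0,0,0,85],[-0.8,0.7,0.2,0,0,0,85],[-0.8,0.7,0.2,0,0,0,85],[-0.8,0.7,0.2,0,0,0,85],[-0.8,0.7,0.2,0,0,0,85]]]'
python3 -c "
from h import *
plan(514.6,-3.9,100,-8)"
```

```text
time_s: 0.9
eef_pos: [189.7, 489.4, 230.9]
ee_rot: [0.0, 0.662, 0.749, -0.0]
force: [-0.0, 0.0, -0.0]
grip_width: 0.996
grip_force: 0.0
time_s: 1.7
eef_pos: [277.4, 355.1, 200.9]
ee_rot: [-0.0, 0.755, 0.656, -0.0]
force: [0.3, 1.1, 0.5]
grip_width: 0.997
grip_force: 0.0
time_s: 2.5
eef_pos: [393.8, 177.2, 160.9]
ee_rot: [-0.0, 0.755, 0.656, -0.0]
force: [0.8, -0.4, 0.3]
grip_width: 0.996
grip_force: 0.0
t 2.5 pos [393.8 177.2 160.9] yaw -8.0 tilt [-0. -0. -1.] j [0.15 0.18 1.86 0.   1.1  0.29] grip 85.0 0.0 | turn 0.0 shift [-6.5   5.79  2.44]
```

```bash
python3 -m crank '[[[-0.93,0.83,0.2,0,0,0,85],[-0.93,0.83,0.2,0,0,0,85],[-0.93,0.83,0.2,0,0,0,85],[-0.93,0.83,0.2,0,0,0,85],[-0.93,0.83,0.2,0,0,0,85],[-0.93,0.83,0.2,0,0,0,85],[-0.93,0.83,0.2,0,0,0,85],[0,0,1,0,0,0,85]]]'
python3 -m crank '[[[0,0,0.85,0,0,0,85],[0,0,0.85,0,0,0,85],[0,0,0.85,0,0,0,85],[0,0,0.85,0,0,0,85],[0,0,0,0,0,0,85],[0,0,0,0,0,0,45],[0,0,0,0,0,0,45],[0,0,0,0,0,0,45]]]' 50
python3 -m crank '[[[0,0,0,0,0,0,45],[0,0,0,0,0,0,45],[0,0,0,0,0,0,45],[0,0,0,0,0,0,45],[0,0,0,0,0,0,45],[0,0,-0.2,0,0,0,45],[0,0,-0.3,0,0,0,45],[0,0,-0.3,0,0,0,45]]]'
python3 -c "
from h import *
cv2.imwrite('pics/g1.png',cv2.resize(capture('scene')[150:300,220:420],None,fx=3,fy=3))
plan(636.2,184.8,120,-8.4)"
```

```text
time_s: 3.3
eef_pos: [517.5, -6.2, 102.4]
ee_rot: [0.002, 0.756, 0.655, 0.001]
force: [0.0, 1.0, -0.5]
grip_width: 0.997
grip_force: 0.0
time_s: 4.1
eef_pos: [515.5, -3.4, 17.9]
ee_rot: [0.001, 0.755, 0.656, 0.001]
force: [-1.0, -0.2, 4.8]
grip_width: 0.617
grip_force: 51.9
time_s: 4.9
eef_pos: [514.7, -3.2, 37.1]
ee_rot: [0.0, 0.755, 0.656, 0.0]
force: [1.4, -0.9, -1.7]
grip_width: 0.613
grip_force: 52.9
t 4.95 pos [515.4  -3.3  38.3] yaw -8.0 tilt [ 0.002 -0.001 -1.   ] j [-0.23  0.53  1.74 -0.    0.87 -0.09] grip 52.7 52.96337260399014 | turn 0.05 shift [ 8.15  3.69 -3.26]
```

View pics/g1.png

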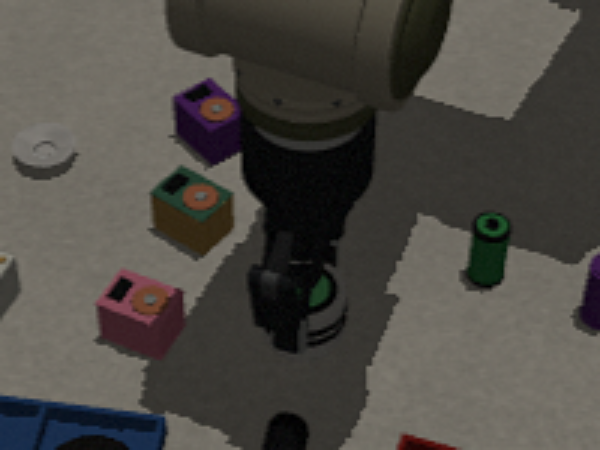

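The silver lens is held upright between the fingers, near (300,300) in the crop.

```bash
python3 -m crank '[[[0,0,-0.8,0,0,0,45],[0,0,-0.8,0,0,0,45],[0.5,0.23,-0.8,0,0,0,45],[0.8,0.36,-0.8,0,0,0,45],[0.8,0.36,0,0,0,0,45],[0.8,0.36,0,0,0,0,45],[0.8,0.36,0,0,0,0,45],[0.8,0.36,0,0,0,0,45]]]'
python3 -m crank '[[[0.8,0.36,0,0,0,0,45],[0.8,0.36,0,0,0,0,45],[0.8,0.36,0,0,0,0,45],[0.8,0.36,0,0,0,0,45],[0.5,0.23,0,0,0,0,45],[0,0,0,0,0,0,45],[0,0,0,0,0,0,45],[0,0,0,0,0,0,45]]]'
python3 -c "
from h import *
plan(636.2,184.8,30,-8.4)"
```

```text
time_s: 5.75
eef_pos: [580.9, 102.0, 116.5]
ee_rot: [0.0, 0.755, 0.656, 0.0]
force: [-0.4, -0.3, -2.5]
grip_width: 0.611
grip_force: 53.6
time_s: 6.55
eef_pos: [634.5, 186.3, 116.4]
ee_rot: [-0.0, 0.755, 0.656, -0.0]
force: [-0.0, -0.3, -2.8]
grip_width: 0.614
grip_force: 53.5
t 6.55 pos [634.5 186.3 116.4] yaw -8.0 tilt [-0. -0. -1.] j [ 0.11  0.71  1.18 -0.    1.25  0.25] grip 52.4 53.53807111736387 | turn 0.05 shift [-0.05  0.08  3.45]
```

```bash
python3 -m crank '[[[-0.05,0.08,0.8,0,0,0,45],[0,0,0.8,0,0,0,45],[0,0,0.8,0,0,0,45],[0,0,0.6,0,0,0,45],[0,0,0.4,0,0,0,45],[0,0,0.3,0,0,0,45],[0,0,0.1,0,0,0,45],[0,0,0,0,0,0,45]]]'
python3 -m crank '[[[0,0,0.05,0,0,0,45],[0,0,0.04,0,0,0,45],[0,0,0,0,0,0,45],[0,0,0,0,0,0,45],[0,0,0,0,0,0,45],[0,0,0,0,0,0,45],[0,0,0,0,0,0,45],[0,0,0,0,0,0,45]]]'
```

```text
time_s: 7.35
eef_pos: [636.8, 185.5, 21.7]
ee_rot: [0.0, 0.755, 0.656, 0.0]
force: [0.1, 0.2, -3.1]
grip_width: 0.617
grip_force: 53.6
time_s: 8.15
eef_pos: [637.1, 185.6, 20.9]
ee_rot: [0.001, 0.755, 0.656, 0.001]
force: [-3.8, -1.5, 6.0]
grip_width: 0.611
grip_force: 54.4
```

```bash
python3 -m crank '[[[0,0,0,0,0,0,66],[0,0,0,0,0,0,66],[0,0,0,0,0,0,66],[0,0,0,0,0,0,66],[0,0,-0.1,0,0,0,66],[0,0,-0.4,0,0,0,66],[0,0,-0.8,0,0,0,75],[0,0,-0.8,0,0,0,75]]]'
python3 -m crank '[[[0,0,-0.8,0,0,0,85],[0,0,-0.8,0,0,0,85],[0,0,-0.5,0,0,0,85],[0,0,0,0,0,0,85],[0,0,0,0,0,0,85],[0,0,0,0,0,0,85],[0,0,0,0,0,0,85],[0,0,0,0,0,0,85]]]'
python3 -c "
from h import *
cv2.imwrite('pics/g2.png',cv2.resize(capture('scene')[270:390,330:490],None,fx=4,fy=4))
plan(415.5,-333,100,-18.9)"
```

```text
time_s: 8.95
eef_pos: [636.6, 185.5, 72.8]
ee_rot: [0.0, 0.755, 0.656, 0.0]
force: [0.7, 0.5, -0.2]
grip_width: 0.88
grip_force: 0.0
time_s: 9.75
eef_pos: [636.4, 185.4, 123.4]
ee_rot: [-0.0, 0.755, 0.656, -0.0]
force: [0.6, -0.1, -0.3]
grip_width: 0.998
grip_force: 0.0
t 9.8 pos [636.5 185.4 123.6] yaw -8.0 tilt [-0.001 -0.    -1.   ] j [0.11 0.71 1.17 0.   1.27 0.25] grip 85.3 0.0 | turn 1.36 shift [-22.48  -1.64   0.95]
```

View pics/g2.png

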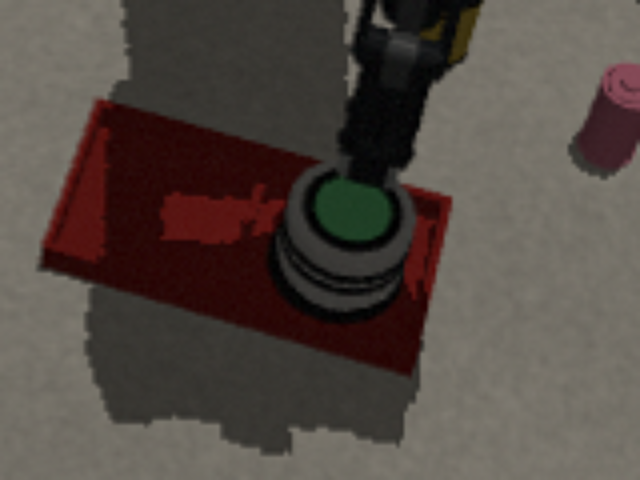

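The silver lens stands upright on the pad, at about (416,334) in the full scene picture. Next is the black finder.

```bash
python3 -m crank '[[[0,0,0,0,0,0.68,85],[0,0,0,0,0,0.68,85],[-1,-0.07,0,0,0,0,85],[-1,-0.07,0,0,0,0,85],[-1,-0.07,0,0,0,0,85],[-1,-0.07,0,0,0,0,85],[-1,-0.07,0,0,0,0,85],[-1,-0.07,0,0,0,0,85]]]'
python3 -m crank '[[[-1,-0.07,0,0,0,0,85],[-1,-0.07,0,0,0,0,85],[-1,-0.07,0,0,0,0,85],[-1,-0.07,0,0,0,0,85],[-1,-0.07,0,0,0,0,85],[-1,-0.07,0,0,0,0,85],[-1,-0.07,0,0,0,0,85],[-1,-0.07,0,0,0,0,85]]]'
python3 -m crank '[[[-1,-0.07,0,0,0,0,85],[-1,-0.07,0,0,0,0,85],[-1,-0.07,0,0,0,0,85],[-1,-0.07,0,0,0,0,85],[-1,-0.07,0.2,0,0,0,85],[-1,-0.07,0.2,0,0,0,85],[-1,-0.07,0.3,0,0,0,85],[-1,-0.07,0.3,0,0,0,85]]]'
python3 -c "
from h import *
plan(415.5,-333,13,-18.9)"
```

```text
time_s: 10.6
eef_pos: [577.7, 46.0, 124.0]
ee_rot: [-0.0, 0.813, 0.582, -0.0]
force: [-0.5, -0.0, -0.8]
grip_width: 0.996
grip_force: 0.0
time_s: 11.4
eef_pos: [499.8, -138.7, 124.0]
ee_rot: [0.0, 0.813, 0.582, 0.0]
force: [0.2, 0.2, -0.6]
grip_width: 0.992
grip_force: 0.0
time_s: 12.2
eef_pos: [421.9, -323.5, 98.8]
ee_rot: [0.0, 0.813, 0.582, 0.0]
force: [0.2, -0.2, 1.1]
grip_width: 0.999
grip_force: 0.0
t 12.2 pos [ 421.9 -323.5   98.8] yaw -18.9 tilt [ 0. -0. -1.] j [-0.87  0.47  1.64  0.    1.03 -0.55] grip 85.3 0.0 | turn 0.0 shift [-0.44 -0.12  3.43]
```

```bash
python3 -m crank '[[[-0.44,-0.12,0.5,0,0,0,85],[0,0,0.8,0,0,0,85],[0,0,0.8,0,0,0,85],[0,0,0.8,0,0,0,85],[0,0,0.47,0,0,0,85],[0,0,0,0,0,0,30],[0,0,0,0,0,0,30],[0,0,0,0,0,0,30]]]' 40
python3 -m crank '[[[0,0,0,0,0,0,30],[0,0,0,0,0,0,30],[0,0,0,0,0,0,30],[0,0,0,0,0,0,30],[0,0,0,0,0,0,30],[0,0,0,0,0,0,30],[0,0,0,0,0,0,30],[0,0,0,0,0,0,30]]]'
python3 -m crank '[[[0,0,-0.2,0,0,0,30],[0,0,-0.3,0,0,0,30],[0,0,-0.5,0,0,0,30],[0,0,-0.8,0,0,0,30],[0,0,-0.8,0,0,0,30],[0,0,-0.8,0,0,0,30],[0,0,-0.8,0,0,0,30],[0,0,0,0,0,0,30]]]'
python3 -c "
from h import *
cv2.imwrite('pics/g3.png',cv2.resize(capture('scene')[100:260,90:290],None,fx=3,fy=3))
plan(624.5,105.7,110,-8.4)"
```

```text
time_s: 13.0
eef_pos: [416.3, -332.3, 15.7]
ee_rot: [0.001, 0.813, 0.582, 0.0]
force: [0.1, -0.2, 0.2]
grip_width: 0.51
grip_force: 0.0
time_s: 13.8
eef_pos: [416.4, -332.4, 15.9]
ee_rot: [0.001, 0.813, 0.582, 0.0]
force: [-0.4, 1.1, 6.4]
grip_width: 0.455
grip_force: 41.4
time_s: 14.6
eef_pos: [416.8, -333.0, 123.0]
ee_rot: [0.003, 0.813, 0.582, 0.0]
force: [0.2, -0.1, -0.5]
grip_width: 0.457
grip_force: 40.6
t 14.65 pos [ 416.2 -332.3  121.2] yaw -18.9 tilt [ 0.002 -0.002 -1.   ] j [-0.89  0.44  1.62 -0.    1.08 -0.56] grip 39.1 40.59596121311188 | turn -1.31 shift [18.55  5.68  0.42]
```

View pics/g3.png

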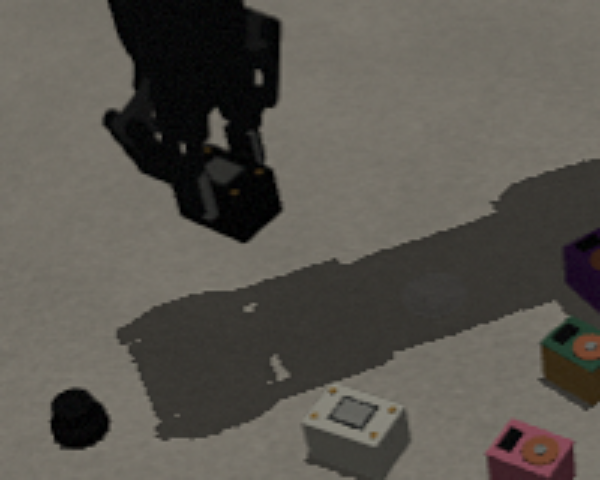

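The black finder is held level, near (230,195) in the crop. I'll carry it to the red tray.

```bash
python3 -m crank '[[[0,0,0,0,0,-0.65,30],[0,0,0,0,0,-0.66,30],[0.5,0.16,0,0,0,0,30],[0.97,0.3,0,0,0,0,30],[0.97,0.3,0,0,0,0,30],[0.97,0.3,0,0,0,0,30],[0.97,0.3,0,0,0,0,30],[0.97,0.3,0,0,0,0,30]]]'
python3 -m crank '[[[0.97,0.3,0,0,0,0,30],[0.97,0.3,0,0,0,0,30],[0.97,0.3,0,0,0,0,30],[0.97,0.3,0,0,0,0,30],[0.97,0.3,0,0,0,0,30],[0.97,0.3,0,0,0,0,30],[0.97,0.3,0,0,0,0,30],[0.97,0.3,0,0,0,0,30]]]'
python3 -m crank '[[[0.97,0.3,0,0,0,0,30],[0.97,0.3,0,0,0,0,30],[0.97,0.3,0,0,0,0,30],[0.97,0.3,0,0,0,0,30],[0.97,0.3,0,0,0,0,30],[0.4,0.1,0,0,0,0,30],[0,0,0,0,0,0,30],[0,0,0,0,0,0,30]]]'
python3 -c "
from h import *
plan(624.5,105.7,18.5,-8.4)"
```

```text
time_s: 15.45
eef_pos: [476.7, -203.7, 119.2]
ee_rot: [-0.001, 0.758, 0.653, -0.0]
force: [-1.1, 0.2, -0.2]
grip_width: 0.46
grip_force: 40.6
time_s: 16.25
eef_pos: [564.0, -20.5, 119.1]
ee_rot: [-0.001, 0.758, 0.653, -0.0]
force: [0.1, 0.6, -0.7]
grip_width: 0.458
grip_force: 40.6
time_s: 17.05
eef_pos: [622.3, 101.1, 119.4]
ee_rot: [-0.0, 0.757, 0.653, -0.0]
force: [-0.0, 0.5, -1.2]
grip_width: 0.459
grip_force: 40.6
t 17.05 pos [622.3 101.1 119.4] yaw -8.4 tilt [-0.001 -0.    -1.   ] j [-0.02  0.64  1.29 -0.    1.21  0.12] grip 39.2 40.572232604026794 | turn -0.0 shift [0.2  0.06 4.04]
```

```bash
python3 -m crank '[[[0.2,0.06,0.8,0,0,0,30],[0,0,0.8,0,0,0,30],[0,0,0.8,0,0,0,30],[0,0,0.6,0,0,0,30],[0,0,0.5,0,0,0,30],[0,0,0.3,0,0,0,30],[0,0,0.1,0,0,0,30],[0,0,0,0,0,0,30]]]'
python3 -m crank '[[[0,0,0.05,0,0,0,30],[0,0,0.05,0,0,0,30],[0,0,0.03,0,0,0,30],[0,0,0,0,0,0,30],[0,0,0,0,0,0,30],[0,0,0,0,0,0,30],[0,0,0,0,0,0,30],[0,0,0,0,0,0,30]]]'
```

```text
time_s: 17.85
eef_pos: [625.2, 106.1, 22.5]
ee_rot: [0.0, 0.757, 0.653, 0.0]
force: [-0.6, 0.2, -0.4]
grip_width: 0.459
grip_force: 40.6
time_s: 18.65
eef_pos: [625.1, 106.2, 19.1]
ee_rot: [0.0, 0.757, 0.653, 0.0]
force: [0.0, 0.4, -1.3]
grip_width: 0.456
grip_force: 40.6
```

```bash
python3 -m crank '[[[0,0,0.04,0,0,0,30],[0,0,0,0,0,0,30],[0,0,0.04,0,0,0,30],[0,0,0,0,0,0,30],[0,0,0,0,0,0,30],[0,0,0,0,0,0,30],[0,0,0,0,0,0,30],[0,0,0,0,0,0,30]]]'
```

```text
time_s: 19.45
eef_pos: [625.2, 106.2, 18.9]
ee_rot: [0.0, 0.757, 0.654, 0.0]
force: [-7.2, -0.4, 15.3]
grip_width: 0.463
grip_force: 42.3
```

Contact at the expected height, so I'll release it.

```bash
python3 -m crank '[[[0,0,-0.03,0,0,0,50],[0,0,0,0,0,0,50],[0,0,0,0,0,0,50],[0,0,0,0,0,0,50],[0,0,-0.1,0,0,0,50],[0,0,-0.4,0,0,0,50],[0,0,-0.8,0,0,0,60],[0,0,-0.8,0,0,0,70]]]'
python3 -m crank '[[[0,0,-0.8,0,0,0,85],[0,0,-0.8,0,0,0,85],[-0.4,-0.8,-0.3,0,0,0,85],[-0.4,-0.8,0,0,0,0,85],[-0.4,-0.8,0,0,0,0,85],[-0.4,-0.8,0,0,0,0,85],[-0.4,-0.8,0,0,0,0,85],[-0.4,-0.8,0,0,0,0,85]]]'
python3 -m crank '[[[-0.4,-0.8,0,0,0,0,85],[-0.4,-0.8,0,0,0,0,85],[0,0,0,0,0,0,85],[0,0,0,0,0,0,85],[0,0,0,0,0,0,85],[0,0,0,0,0,0,85],[0,0,0,0,0,0,85],[0,0,0,0,0,0,85]]]'
python3 -c "
from h import *
a=cv2.resize(capture('scene')[280:370,330:450],None,fx=3.3,fy=3.3);b=cv2.resize(capture('top')[130:220,195:315],None,fx=3.3,fy=3.3)
cv2.imwrite('pics/g4.png',np.hstack([a,b]))
for q in([429.8,322.8],[419.1,-98.3]): plan(*q,100,-8)
for p,z in(((636.2,184.8),47),((624.5,105.7),39)): print((proj([*p,z],'top')-[195,130])*3.3+[396,0],(proj([*p,z])-[330,280])*3.3)"
```

```text
time_s: 20.25
eef_pos: [625.1, 106.2, 71.5]
ee_rot: [0.0, 0.757, 0.654, 0.0]
force: [0.6, 0.7, -0.2]
grip_width: 0.817
grip_force: 0.0
time_s: 21.05
eef_pos: [496.9, 64.1, 118.6]
ee_rot: [0.0, 0.757, 0.654, 0.0]
force: [0.3, -0.1, 0.1]
grip_width: 0.99
grip_force: 0.0
time_s: 21.85
eef_pos: [455.3, 50.5, 117.7]
ee_rot: [-0.0, 0.757, 0.654, -0.0]
force: [-0.1, -0.1, 0.7]
grip_width: 0.998
grip_force: 0.0
t 21.95 pos [455.2  50.5 117.7] yaw -8.4 tilt [-0.  0. -1.] j [-0.15  0.3   1.84 -0.    1.   -0.  ] grip 85.3 0.0 | turn -0.05 shift [10.65 -2.52  0.71]
t 21.95 pos [455.2  50.5 117.7] yaw -8.4 tilt [-0.  0. -1.] j [-0.15  0.3   1.84 -0.    1.   -0.  ] grip 85.3 0.0 | turn -0.05 shift [-6.09 -0.6   0.71]
[[509.18861088 113.14264626]] [[287.21009196 137.99695378]]
[[633.89286138 136.95332781]] [[134.47547425 103.5223774 ]]
```

View pics/g4.png

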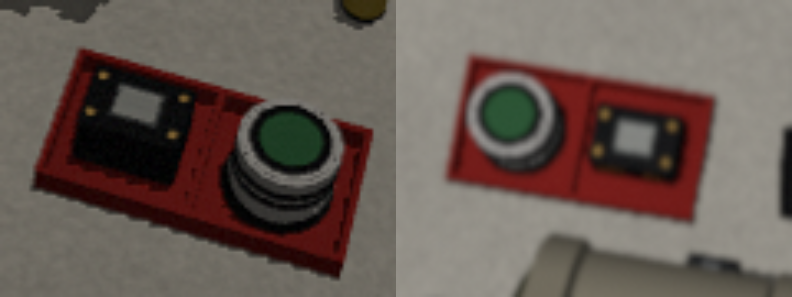

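The red kit is complete: both parts are upright and centred in their compartments within about 2 mm. Now the black lens.

```bash
python3 -m crank '[[[0.6,-0.14,0,0,0,0,85],[0.9,-0.21,0,0,0,0,85],[0.9,-0.21,0,0,0,0,85],[0.9,-0.21,0,0,0,0,85],[0.9,-0.21,0,0,0,0,85],[0.9,-0.21,0,0,0,0,85],[0.9,-0.21,0,0,0,0,85],[0.9,-0.21,0,0,0,0,85]]]'
python3 -m crank '[[[0.9,-0.21,0,0,0,0,85],[0.9,-0.21,0,0,0,0,85],[0.9,-0.21,0,0,0,0,85],[0.9,-0.21,0,0,0,0,85],[0.15,-0.07,0,0,0,0,85],[0,0,0.5,0,0,0,85],[0,0,0,0,0,0,85],[0,0,0,0,0,0,85]]]'
python3 -c "
from h import *
plan(429.8,322.8,14.5)"
```

```text
time_s: 22.75
eef_pos: [440.3, 227.9, 117.8]
ee_rot: [0.0, 0.757, 0.654, -0.0]
force: [0.1, -0.6, 0.2]
grip_width: 0.991
grip_force: 0.0
time_s: 23.55
eef_pos: [431.6, 322.1, 104.8]
ee_rot: [-0.0, 0.757, 0.653, -0.001]
force: [-0.0, -0.2, 0.9]
grip_width: 0.994
grip_force: 0.0
t 23.55 pos [431.6 322.1 104.8] yaw -8.4 tilt [-0.001 -0.001 -1.   ] j [ 0.42  0.47  1.62 -0.    1.05  0.57] grip 84.9 0.0 | turn 0.0 shift [ 0.02 -0.07  3.61]
```

```bash
python3 -m crank '[[[0.02,-0.07,0.8,0,0,0,85],[0,0,0.8,0,0,0,85],[0,0,0.8,0,0,0,85],[0,0,0.8,0,0,0,85],[0,0,0.4,0,0,0,85],[0,0,0,0,0,0,38],[0,0,0,0,0,0,38],[0,0,0,0,0,0,38]]]' 50
python3 -m crank '[[[0,0,0,0,0,0,38],[0,0,0,0,0,0,38],[0,0,0,0,0,0,38],[0,0,0,0,0,0,38],[0,0,0,0,0,0,38],[0,0,0,0,0,0,38],[0,0,0,0,0,0,38],[0,0,0,0,0,0,38]]]'
python3 -m crank '[[[0,0,-0.2,0,0,0,38],[0,0,-0.3,0,0,0,38],[0,0,-0.5,0,0,0,38],[0,0,-0.8,0,0,0,38],[0,0,-0.8,0,0,0,38],[0,0,-0.8,0,0,0,38],[0,0,-0.8,0,0,0,38],[0,0,0,0,0,0,38]]]'
python3 -c "
from h import *
cv2.imwrite('pics/g5.png',cv2.resize(capture('scene')[130:290,380:580],None,fx=3,fy=3))
plan(634.7,-111.8,110)"
```

```text
time_s: 24.35
eef_pos: [430.7, 324.0, 16.7]
ee_rot: [0.0, 0.757, 0.653, 0.001]
force: [-4.2, -3.0, 8.2]
grip_width: 0.539
grip_force: 49.9
time_s: 25.15
eef_pos: [430.7, 323.9, 16.8]
ee_rot: [0.0, 0.757, 0.654, 0.001]
force: [-1.5, -1.4, 4.5]
grip_width: 0.538
grip_force: 51.4
time_s: 25.95
eef_pos: [431.1, 324.4, 123.5]
ee_rot: [0.001, 0.757, 0.654, 0.003]
force: [0.0, 0.4, -1.4]
grip_width: 0.538
grip_force: 51.8
t 26.0 pos [430.4 324.  121.6] yaw -8.4 tilt [ 0.003  0.001 -1.   ] j [0.43 0.45 1.6  0.   1.08 0.57] grip 46.2 51.7639893013984 | turn 0.0 shift [-16.06  10.63   0.47]
```

View pics/g5.png

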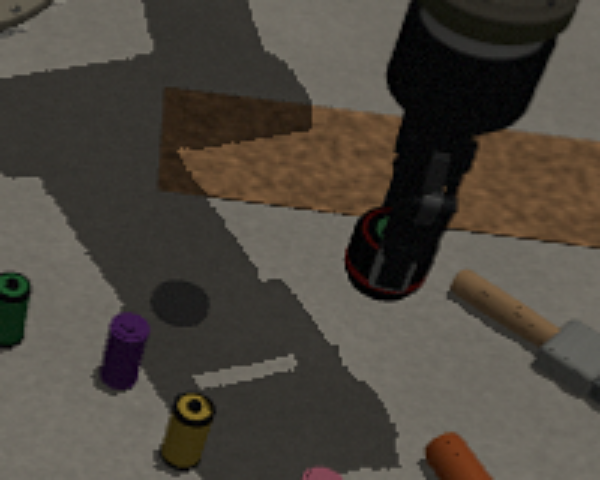

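The black lens is held upright at (385,250) in the crop. I'll carry it to the blue pad.

```bash
python3 -m crank '[[[-0.5,0.33,0,0,0,0,38],[-0.94,0.62,0,0,0,0,38],[-0.94,0.62,0,0,0,0,38],[-0.94,0.62,0,0,0,0,38],[-0.94,0.62,0,0,0,0,38],[-0.94,0.62,0,0,0,0,38],[-0.94,0.62,0,0,0,0,38],[-0.94,0.62,0,0,0,0,38]]]'
python3 -m crank '[[[-0.94,0.62,0,0,0,0,38],[-0.94,0.62,0,0,0,0,38],[-0.94,0.62,0,0,0,0,38],[-0.94,0.62,0,0,0,0,38],[-0.94,0.62,0,0,0,0,38],[-0.94,0.62,0,0,0,0,38],[-0.94,0.62,0,0,0,0,38],[-0.94,0.62,0,0,0,0,38]]]'
python3 -m crank '[[[-0.94,0.62,0,0,0,0,38],[-0.5,0.35,0,0,0,0,38],[0,0,0.8,0,0,0,38],[0,0,0,0,0,0,38],[0,0,0,0,0,0,38],[0,0,0,0,0,0,38],[0,0,0,0,0,0,38],[0,0,0,0,0,0,38]]]'
python3 -c "
from h import *
plan(634.7,-111.8,20)"
```

```text
time_s: 26.8
eef_pos: [519.5, 129.6, 119.2]
ee_rot: [-0.001, 0.757, 0.653, -0.001]
force: [0.4, 0.2, -2.1]
grip_width: 0.541
grip_force: 51.7
time_s: 27.6
eef_pos: [614.5, -74.4, 118.9]
ee_rot: [-0.001, 0.757, 0.653, -0.001]
force: [-0.2, 0.8, -1.9]
grip_width: 0.538
grip_force: 51.7
time_s: 28.4
eef_pos: [633.8, -111.5, 100.8]
ee_rot: [0.0, 0.757, 0.654, 0.0]
force: [-0.1, 0.7, -1.9]
grip_width: 0.543
grip_force: 51.9
t 28.4 pos [ 633.8 -111.5  100.8] yaw -8.4 tilt [ 0.001 -0.    -1.   ] j [-0.36  0.69  1.27 -0.    1.19 -0.21] grip 46.4 51.8739605974406 | turn 0.0 shift [-0.01  0.04  3.23]
```

```bash
python3 -m crank '[[[0,0.04,0.8,0,0,0,38],[0,0,0.8,0,0,0,38],[0,0,0.6,0,0,0,38],[0,0,0.5,0,0,0,38],[0,0,0.3,0,0,0,38],[0,0,0.15,0,0,0,38],[0,0,0.05,0,0,0,38],[0,0,0.04,0,0,0,38]]]'
python3 -m crank '[[[0,0,0.04,0,0,0,38],[0,0,0,0,0,0,38],[0,0,0,0,0,0,38],[0,0,0,0,0,0,38],[0,0,0,0,0,0,38],[0,0,0,0,0,0,38],[0,0,0,0,0,0,38],[0,0,0,0,0,0,38]]]'
```

```text
time_s: 29.2
eef_pos: [635.0, -111.9, 19.8]
ee_rot: [0.0, 0.757, 0.654, 0.0]
force: [-0.5, -0.9, 0.7]
grip_width: 0.543
grip_force: 52.4
time_s: 30.0
eef_pos: [635.0, -111.9, 19.8]
ee_rot: [0.001, 0.757, 0.654, 0.0]
force: [-4.1, 1.1, 6.6]
grip_width: 0.54
grip_force: 52.7
```

```bash
python3 -m crank '[[[0,0,-0.03,0,0,0,58],[0,0,0,0,0,0,58],[0,0,0,0,0,0,58],[0,0,0,0,0,0,58],[0,0,-0.1,0,0,0,58],[0,0,-0.4,0,0,0,58],[0,0,-0.8,0,0,0,60],[0,0,-0.8,0,0,0,60]]]'
python3 -m crank '[[[0,0,-0.8,0,0,0,60],[0,0,-0.8,0,0,0,60],[0,0,-0.3,0,0,0.75,60],[0,0,0,0,0,0.75,60],[0,0,0,0,0,0.75,60],[0,0,0,0,0,0,60],[0,0,0,0,0,0,60],[0,0,0,0,0,0,60]]]'
python3 -c "
from h import *
plan(419.1,-98.3,100,-26.4)"
```

```text
time_s: 30.8
eef_pos: [634.6, -111.8, 72.8]
ee_rot: [0.0, 0.757, 0.654, 0.0]
force: [-0.7, -0.4, 0.7]
grip_width: 0.703
grip_force: 0.0
time_s: 31.6
eef_pos: [634.7, -111.8, 119.3]
ee_rot: [0.0, 0.849, 0.528, 0.0]
force: [0.3, 0.3, 0.5]
grip_width: 0.704
grip_force: 0.0
t 31.6 pos [ 634.7 -111.8  119.3] yaw -26.3 tilt [ 0. -0. -1.] j [-0.36  0.67  1.24 -0.    1.23  0.1 ] grip 60.1 0.0 | turn 0.02 shift [-3.35 -7.96  0.77]
```

```bash
python3 -m crank '[[[-0.37,-0.88,0,0,0,0,60],[-0.37,-0.88,0,0,0,0,60],[-0.37,-0.88,0,0,0,0,60],[-0.37,-0.88,0,0,0,0,60],[-0.37,-0.88,0,0,0,0,60],[-0.37,-0.88,0,0,0,0,60],[-0.37,-0.88,0,0,0,0,60],[-0.37,-0.88,0,0,0,0,60]]]'
python3 -m crank '[[[-0.39,-0.92,0.2,0,0,0,60],[0,0,0.5,0,0,0,60],[0,0,0,0,0,0,60],[0,0,0,0,0,0,60],[0,0,0,0,0,0,60],[0,0,0,0,0,0,60],[0,0,0,0,0,0,60],[0,0,0,0,0,0,60]]]'
python3 -c "
from h import *
plan(419.1,-98.3,14.5,-26.4)"
```

```text
time_s: 32.4
eef_pos: [443.2, -99.7, 119.2]
ee_rot: [0.0, 0.849, 0.528, 0.0]
force: [0.5, -0.1, 0.8]
grip_width: 0.703
grip_force: 0.0
time_s: 33.2
eef_pos: [419.2, -98.3, 101.6]
ee_rot: [0.0, 0.85, 0.527, 0.0]
force: [-0.8, -0.7, 0.2]
grip_width: 0.705
grip_force: 0.0
t 33.2 pos [419.2 -98.3 101.6] yaw -26.4 tilt [ 0. -0. -1.] j [-0.5   0.27  1.93  0.    0.94 -0.04] grip 60.2 0.0 | turn 0.0 shift [-0.   -0.01  3.49]
```

```bash
python3 -m crank '[[[0,0,0.8,0,0,0,60],[0,0,0.8,0,0,0,60],[0,0,0.8,0,0,0,60],[0,0,0.7,0,0,0,60],[0,0,0.39,0,0,0,60],[0,0,0,0,0,0,25],[0,0,0,0,0,0,25],[0,0,0,0,0,0,25]]]' 40
python3 -m crank '[[[0,0,0,0,0,0,25],[0,0,0,0,0,0,25],[0,0,0,0,0,0,25],[0,0,0,0,0,0,25],[0,0,0,0,0,0,25],[0,0,0,0,0,0,25],[0,0,0,0,0,0,25],[0,0,0,0,0,0,25]]]'
python3 -m crank '[[[0,0,-0.2,0,0,0,25],[0,0,-0.3,0,0,0,25],[0,0,-0.5,0,0,0,25],[0,0,-0.8,0,0,0,25],[0,0,-0.8,0,0,0,25],[0,0,-0.8,0,0,0,25],[0,0,-0.8,0,0,0,25],[0,0,0,0,0,0,25]]]'
python3 -c "
from h import *
a=cv2.resize(capture('scene')[120:340,140:360],(396,396),interpolation=2);b=cv2.resize(capture('top')[140:320,310:490],(396,396),interpolation=2)
cv2.imwrite('pics/g6.png',np.hstack([a,b]))
plan(637.9,-232.8,110,1.5)"
```

```text
time_s: 34.0
eef_pos: [419.6, -98.6, 15.0]
ee_rot: [0.001, 0.85, 0.527, 0.0]
force: [0.5, -0.3, -1.2]
grip_width: 0.392
grip_force: 40.5
time_s: 34.8
eef_pos: [419.4, -98.5, 14.9]
ee_rot: [0.0, 0.85, 0.527, 0.0]
force: [-1.8, -0.2, 7.1]
grip_width: 0.387
grip_force: 41.4
time_s: 35.6
eef_pos: [420.2, -98.9, 121.7]
ee_rot: [0.002, 0.85, 0.527, 0.001]
force: [0.0, 0.1, -2.3]
grip_width: 0.387
grip_force: 40.5
t 35.7 pos [419.  -98.3 119.2] yaw -26.4 tilt [ 0. -0. -1.] j [-0.5   0.24  1.92  0.    0.98 -0.04] grip 33.2 40.539454221725464 | turn -3.49 shift [-5.61  8.61  0.37]
```

View pics/g6.png

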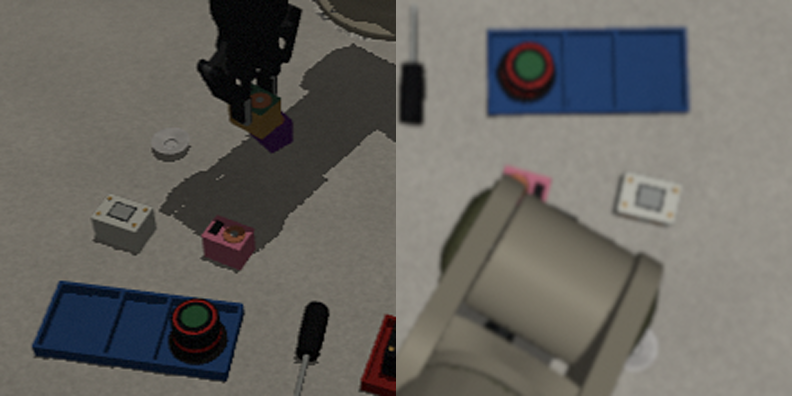

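The black lens stands on the blue pad, and the brass drive with the green board is gripped level. I'll move it to the end compartment.

```bash
python3 -m crank '[[[0,0,0,0,0,-0.7,25],[0,0,0,0,0,-0.7,25],[0,0,0,0,0,-0.7,25],[0,0,0,0,0,-0.7,25],[0,0,0,0,0,-0.69,25],[-0.4,0.6,0,0,0,0,25],[-0.56,0.86,0,0,0,0,25],[-0.56,0.86,0,0,0,0,25]]]'
python3 -m crank '[[[-0.56,0.86,0,0,0,0,25],[-0.56,0.86,0,0,0,0,25],[-0.56,0.86,0,0,0,0,25],[-0.56,0.86,0,0,0,0,25],[-0.56,0.86,0,0,0,0,25],[-0.56,0.86,0,0,0,0,25],[-0.56,0.86,0,0,0,0,25],[-0.17,0.27,0,0,0,0,25]]]'
python3 -m crank '[[[0,0,0.8,0,0,0,25],[0,0,0,0,0,0,25],[0,0,0,0,0,0,25],[0,0,0,0,0,0,25],[0,0,0,0,0,0,25],[0,0,0,0,0,0,25],[0,0,0,0,0,0,25],[0,0,0,0,0,0,25]]]'
python3 -c "
from h import *
plan(637.9,-232.8,18,1.5)"
```

```text
time_s: 36.5
eef_pos: [478.3, -134.9, 118.1]
ee_rot: [-0.001, 0.698, 0.717, -0.0]
force: [0.3, -0.1, -0.2]
grip_width: 0.389
grip_force: 40.5
time_s: 37.3
eef_pos: [638.7, -233.7, 116.9]
ee_rot: [-0.001, 0.698, 0.716, -0.0]
force: [-0.5, -0.0, -1.2]
grip_width: 0.383
grip_force: 40.5
time_s: 38.1
eef_pos: [638.1, -232.8, 99.5]
ee_rot: [0.0, 0.698, 0.716, 0.0]
force: [0.1, -0.9, -0.2]
grip_width: 0.389
grip_force: 40.4
t 38.1 pos [ 638.1 -232.8   99.5] yaw 1.5 tilt [ 0. -0. -1.] j [-0.52  0.77  1.13 -0.    1.25 -0.55] grip 33.2 40.429707169532776 | turn 0.0 shift [ 0.   -0.01  3.26]
```

```bash
python3 -m crank '[[[0,0,0.8,0,0,0,25],[0,0,0.8,0,0,0,25],[0,0,0.6,0,0,0,25],[0,0,0.5,0,0,0,25],[0,0,0.3,0,0,0,25],[0,0,0.15,0,0,0,25],[0,0,0.06,0,0,0,25],[0,0,0,0,0,0,25]]]'
python3 -m crank '[[[0,0,0.04,0,0,0,25],[0,0,0.04,0,0,0,25],[0,0,0,0,0,0,25],[0,0,0,0,0,0,25],[0,0,0,0,0,0,25],[0,0,0,0,0,0,25],[0,0,0,0,0,0,25],[0,0,0,0,0,0,25]]]'
```

```text
time_s: 38.9
eef_pos: [638.3, -232.9, 19.5]
ee_rot: [0.0, 0.698, 0.717, 0.0]
force: [-0.1, 0.4, -1.1]
grip_width: 0.382
grip_force: 40.5
time_s: 39.7
eef_pos: [638.3, -233.0, 17.9]
ee_rot: [0.001, 0.698, 0.717, 0.0]
force: [-2.0, 1.4, 6.4]
grip_width: 0.388
grip_force: 41.2
```

```bash
python3 -m crank '[[[0,0,-0.03,0,0,0,42],[0,0,0,0,0,0,42],[0,0,0,0,0,0,42],[0,0,0,0,0,0,42],[0,0,-0.1,0,0,0,42],[0,0,-0.4,0,0,0,42],[0,0,-0.8,0,0,0,55],[0,0,-0.8,0,0,0,55]]]'
python3 -m crank '[[[0,0,-0.8,0,0,0,55],[0,0,-0.8,0,0,0,55],[0,0,-0.8,0,0,0,55],[0.9,-0.26,0,0,0,0,55],[0.9,-0.26,0,0,0,0,55],[0.9,-0.26,0,0,0,0,55],[0.9,-0.26,0,0,0,0,55],[0.9,-0.26,0,0,0,0,55]]]'
python3 -m crank '[[[0.9,-0.26,0,0,0,0,55],[0.9,-0.26,0,0,0,0,55],[0.9,-0.26,0,0,0,0,55],[0.9,-0.26,0,0,0,0,55],[0.9,-0.26,0,0,0,0,55],[0.9,-0.26,0,0,0,0,55],[0.9,-0.26,0,0,0,0,55],[0.9,-0.26,0,0,0,0,55]]]'
python3 -c "
from h import *
plan(502.9,224.5,100,1.5)"
```

```text
time_s: 40.5
eef_pos: [638.1, -232.8, 71.6]
ee_rot: [0.0, 0.698, 0.716, 0.0]
force: [-0.7, -0.8, 1.0]
grip_width: 0.643
grip_force: 0.0
time_s: 41.3
eef_pos: [602.3, -120.4, 131.2]
ee_rot: [0.0, 0.698, 0.716, 0.0]
force: [0.1, 0.6, -0.0]
grip_width: 0.642
grip_force: 0.0
time_s: 42.1
eef_pos: [545.6, 58.2, 131.3]
ee_rot: [0.0, 0.698, 0.716, 0.0]
force: [0.4, 0.1, 0.5]
grip_width: 0.642
grip_force: 0.0
t 42.1 pos [545.6  58.2 131.3] yaw 1.5 tilt [ 0.001 -0.    -1.   ] j [-0.11  0.46  1.56 -0.    1.12 -0.13] grip 54.8 0.0 | turn 0.0 shift [ 6.69 -1.53  1.25]
```

```bash
python3 -m crank '[[[0.9,-0.2,0,0,0,0,55],[0.9,-0.2,0,0,0,0,55],[0.9,-0.2,0,0,0,0,55],[0.9,-0.2,0,0,0,0,55],[0.9,-0.2,0,0,0,0,55],[0.9,-0.2,0,0,0,0,55],[0.9,-0.2,0,0,0,0,55],[0.39,-0.13,0,0,0,0,55]]]'
python3 -m crank '[[[0,0,0.5,0,0,0,55],[0,0,0.5,0,0,0,55],[0,0,0,0,0,0,55],[0,0,0,0,0,0,55],[0,0,0,0,0,0,55],[0,0,0,0,0,0,55],[0,0,0,0,0,0,55],[0,0,0,0,0,0,55]]]'
python3 -c "
from h import *
plan(502.9,224.5,15,1.5)"
```

```text
time_s: 42.9
eef_pos: [502.7, 225.0, 131.1]
ee_rot: [0.0, 0.697, 0.717, 0.001]
force: [0.0, 0.2, -0.4]
grip_width: 0.643
grip_force: 0.0
time_s: 43.7
eef_pos: [503.2, 223.5, 105.5]
ee_rot: [0.0, 0.698, 0.716, 0.0]
force: [0.3, 0.0, 0.9]
grip_width: 0.644
grip_force: 0.0
t 43.7 pos [503.2 223.5 105.5] yaw 1.5 tilt [ 0.  0. -1.] j [0.21 0.5  1.58 0.   1.07 0.18] grip 55.0 0.0 | turn 0.0 shift [ 0.04 -0.01  3.62]
```

```bash
python3 -m crank '[[[0.04,0,0.8,0,0,0,55],[0,0,0.8,0,0,0,55],[0,0,0.8,0,0,0,55],[0,0,0.8,0,0,0,55],[0,0,0.42,0,0,0,55],[0,0,0,0,0,0,18],[0,0,0,0,0,0,18],[0,0,0,0,0,0,18]]]' 25
python3 -m crank '[[[0,0,0,0,0,0,18],[0,0,0,0,0,0,18],[0,0,0,0,0,0,18],[0,0,0,0,0,0,18],[0,0,0,0,0,0,18],[0,0,0,0,0,0,18],[0,0,0,0,0,0,18],[0,0,0,0,0,0,18]]]'
python3 -m crank '[[[0,0,-0.2,0,0,0,18],[0,0,-0.3,0,0,0,18],[0,0,-0.5,0,0,0,18],[0,0,-0.8,0,0,0,18],[0,0,-0.8,0,0,0,18],[0,0,-0.8,0,0,0,18],[0,0,-0.8,0,0,0,18],[0,0,-0.5,0,0,0,18]]]'
python3 -c "
from h import *
a=cv2.resize(capture('scene')[120:340,380:510],(351,594),interpolation=2);b=cv2.resize(capture('scene')[270:335,150:285],(432,208),interpolation=2);c=np.zeros((594,783,3),'uint8');c[:,:351]=a;c[:208,351:]=b
cv2.imwrite('pics/g7.png',c)
plan(636.3,-173.8,120,1.5)"
```

```text
time_s: 44.5
eef_pos: [503.6, 224.7, 15.8]
ee_rot: [0.001, 0.698, 0.717, 0.001]
force: [0.3, 0.4, -0.8]
grip_width: 0.288
grip_force: 24.9
time_s: 45.3
eef_pos: [503.5, 224.7, 15.6]
ee_rot: [0.0, 0.698, 0.717, 0.001]
force: [-0.9, -1.1, 7.0]
grip_width: 0.289
grip_force: 25.4
time_s: 46.1
eef_pos: [503.4, 224.6, 134.6]
ee_rot: [0.001, 0.698, 0.717, 0.001]
force: [-0.7, -1.2, -1.2]
grip_width: 0.282
grip_force: 24.9
t 46.2 pos [503.8 224.7 134.3] yaw 1.5 tilt [ 0.003  0.001 -1.   ] j [0.21 0.46 1.55 0.   1.13 0.18] grip 24.0 24.895564019680023 | turn 0.0 shift [-16.07   4.88   0.58]
```

View pics/g7.png

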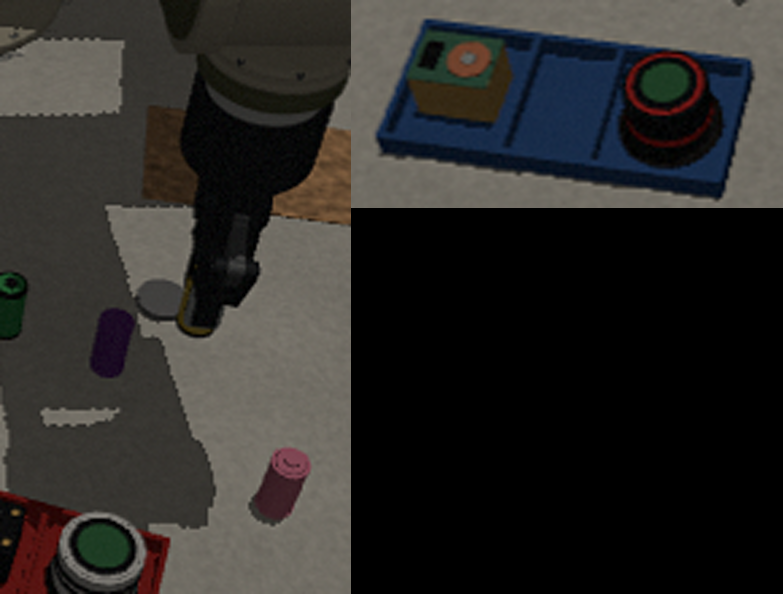

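The cartridge is held upright, and the drive and lens stand square in the blue tray. I'll move it to the middle compartment.

```bash
python3 -m crank '[[[-0.5,0.15,0,0,0,0,18],[-0.94,0.285,0,0,0,0,18],[-0.94,0.285,0,0,0,0,18],[-0.94,0.285,0,0,0,0,18],[-0.94,0.285,0,0,0,0,18],[-0.94,0.285,0,0,0,0,18],[-0.94,0.285,0,0,0,0,18],[-0.94,0.285,0,0,0,0,18]]]'
python3 -m crank '[[[-0.94,0.285,0,0,0,0,18],[-0.94,0.285,0,0,0,0,18],[-0.94,0.285,0,0,0,0,18],[-0.94,0.285,0,0,0,0,18],[-0.94,0.285,0,0,0,0,18],[-0.94,0.285,0,0,0,0,18],[-0.94,0.285,0,0,0,0,18],[-0.94,0.285,0,0,0,0,18]]]'
python3 -m crank '[[[-0.94,0.285,0,0,0,0,18],[-0.53,0.17,0,0,0,0,18],[0,0,0.5,0,0,0,18],[0,0,0.4,0,0,0,18],[0,0,0,0,0,0,18],[0,0,0,0,0,0,18],[0,0,0,0,0,0,18],[0,0,0,0,0,0,18]]]'
python3 -c "
from h import *
plan(636.3,-173.8,18.6,1.5)"
```

```text
time_s: 47.0
eef_pos: [561.1, 47.1, 131.0]
ee_rot: [-0.001, 0.698, 0.716, -0.001]
force: [0.8, 0.6, 0.6]
grip_width: 0.282
grip_force: 24.9
time_s: 47.8
eef_pos: [622.8, -139.2, 130.8]
ee_rot: [-0.001, 0.698, 0.716, -0.001]
force: [1.1, -0.1, -0.4]
grip_width: 0.282
grip_force: 24.9
time_s: 48.6
eef_pos: [635.9, -173.6, 110.3]
ee_rot: [0.0, 0.697, 0.717, 0.0]
force: [-0.2, -0.5, -0.6]
grip_width: 0.285
grip_force: 24.9
t 48.6 pos [ 635.9 -173.6  110.3] yaw 1.6 tilt [ 0.001 -0.    -1.   ] j [-0.44  0.71  1.2  -0.    1.23 -0.47] grip 24.4 24.892653822898865 | turn 0.01 shift [-0.01  0.01  3.67]
```

```bash
python3 -m crank '[[[0,0,0.8,0,0,0,18],[0,0,0.8,0,0,0,18],[0,0,0.8,0,0,0,18],[0,0,0.6,0,0,0,18],[0,0,0.4,0,0,0,18],[0,0,0.15,0,0,0,18],[0,0,0.07,0,0,0,18],[0,0,0,0,0,0,18]]]'
python3 -m crank '[[[0,0,0.04,0,0,0,18],[0,0,0.04,0,0,0,18],[0,0,0,0,0,0,18],[0,0,0,0,0,0,18],[0,0,0,0,0,0,18],[0,0,0,0,0,0,18],[0,0,0,0,0,0,18],[0,0,0,0,0,0,18]]]'
```

```text
time_s: 49.4
eef_pos: [636.0, -174.0, 19.9]
ee_rot: [0.0, 0.698, 0.717, 0.0]
force: [0.9, 0.3, -0.5]
grip_width: 0.287
grip_force: 24.9
time_s: 50.2
eef_pos: [636.2, -174.0, 18.6]
ee_rot: [0.001, 0.698, 0.717, 0.0]
force: [-2.0, 0.8, 6.0]
grip_width: 0.282
grip_force: 25.5
```

Contact at the expected height. I'll release, raise and back away, then check.

```bash
python3 -m crank '[[[0,0,-0.03,0,0,0,36],[0,0,0,0,0,0,36],[0,0,0,0,0,0,36],[0,0,0,0,0,0,36],[0,0,-0.1,0,0,0,36],[0,0,-0.4,0,0,0,36],[0,0,-0.8,0,0,0,36],[0,0,-0.8,0,0,0,36]]]'
python3 -m crank '[[[0,0,-0.8,0,0,0,36],[0,0,-0.8,0,0,0,36],[0,0,-0.8,0,0,0,36],[0,-0.9,-0.5,0,0,0,36],[0,-0.9,-0.5,0,0,0,36],[0,-0.9,0,0,0,0,36],[0,-0.9,0,0,0,0,36],[0,-0.9,0,0,0,0,36]]]'
python3 -m crank '[[[0,-0.9,0,0,0,0,36],[0,-0.9,0,0,0,0,36],[0,0,0,0,0,0,36],[0,0,0,0,0,0,36],[0,0,0,0,0,0,36],[0,0,0,0,0,0,36],[0,0,0,0,0,0,36],[0,0,0,0,0,0,36]]]'
python3 -c "
from h import *
a=cv2.resize(capture('scene')[180:370,150:460],None,fx=2.55,fy=2.55,interpolation=2);b=cv2.resize(capture('top')[140:205,205:450],None,fx=1.6,fy=1.6,interpolation=2)
b=cv2.copyMakeBorder(b,0,0,0,a.shape[1]-b.shape[1],0)
cv2.imwrite('pics/g8.png',np.vstack([a,b]))
s=sense();print(s['time_s'],s['force'],s['eef_pos'])"
```

```text
time_s: 51.0
eef_pos: [635.8, -173.9, 71.9]
ee_rot: [0.0, 0.698, 0.716, 0.0]
force: [0.4, -0.9, -0.3]
grip_width: 0.421
grip_force: 0.0
time_s: 51.8
eef_pos: [522.4, -176.9, 156.5]
ee_rot: [0.001, 0.698, 0.717, 0.0]
force: [1.0, -0.2, 0.6]
grip_width: 0.42
grip_force: 0.0
time_s: 52.6
eef_pos: [478.5, -178.0, 155.4]
ee_rot: [-0.0, 0.697, 0.717, -0.0]
force: [0.9, 0.2, 0.9]
grip_width: 0.418
grip_force: 0.0
52.7 [ 0.13075539 -0.21913763 -0.33147142] [ 478.38120361 -178.01646332  155.45906886]
```

View pics/g8.png

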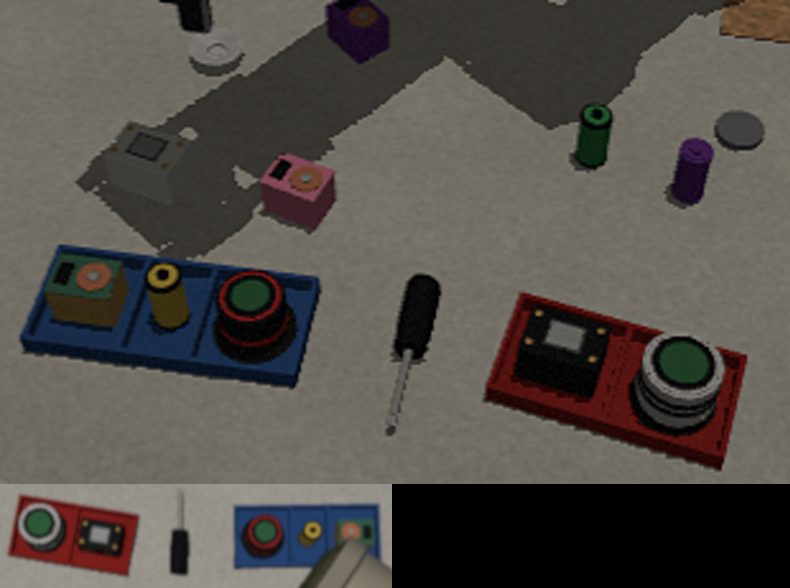

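All five parts are in place. The yellow cartridge looks slightly leaned in the picture, with its top at (163,272) and its bottom at (172,325), so I'll compare that with the projection of an upright one.

```bash
python3 -c "
from h import *
f=lambda p:((proj(p)-[150,180])*2.55).round(0)
for z in(3,50,53):print(z,f([636.2,-174,z]),f([421.4,104.3,z-3]),'top',proj([636.2,-174,z],'top').round(1))
a=cv2.resize(capture('scene')[275:320,190:245],None,fx=12,fy=12,interpolation=2)
for i,(x,y) in enumerate([(636.2,-174)]):
  for dy in(-12.5,12.5):
    p=[((proj([x,y+dy,z])-[190,275])*12)[0].astype(int).tolist() for z in(3,50)];cv2.line(a,p[0],p[1],(255,255,255),1)
cv2.imwrite('pics/g9.png',a)"
```

```text
3 [[169. 315.]] [[588. 154.]] top [[397.6 173. ]]
50 [[159. 276.]] [[594. 113.]] top [[400.8 168.2]]
53 [[158. 273.]] [[594. 110.]] top [[401.  167.9]]
```

View pics/g9.png

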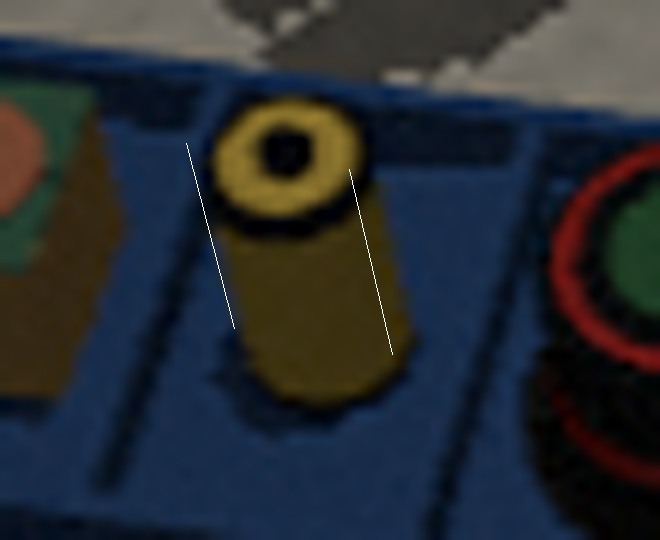

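The cartridge's sides run parallel to the lines for an upright one. It is about 3 mm off centre, well inside tolerance, so I'll hand in.

```bash
python3 -c "
from rig import *
print(finish_job())"
```

```text
the job is handed in; nothing more can be done
None
```

I completed and handed in both kits, red first, at about 53 s of the 112 s allowed; the final pictures show all five parts upright in their compartments and the green cartridge and white viewfinder where they began, but the hand-in returned no verdict.

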